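# Start the disc sander with extraction first

### The job

Get the bench disc sander running, in the proper order: push the bench isolator's rocker over to on, then the rocker on the dust extractor's control box (the box with the round gauge), and only then press the sander's flat start button fully in and let it go. Everything is just pressed with the fingers: pick nothing up, do not press the mushroom-shaped stop button, keep off the sanding disc, and leave the glue jar, the chisel and the mallet where they are. Finish clear of everything, with both rockers on.

Things in the scene. Friction and masses are not known exactly. Their poses are not given: they have to be found in the camera images.
- isolator: bench isolator, fixed on the bench: square grey box 92 x 92 mm, 50 mm high, white top plate with one large black rocker in its middle and a 3 mm high bezel around it. Origin under its centre on the bench; x = along the rocker's length, from its on half (-x) to its off half (+x); z up. A steel conduit leaves its +x side
- iso_rocker (a joint): rocker of the isolator, rad: 0 = off (the half towards the box's -x stands up), 0.4 = on (that half is down, the other up). Face 50 mm long, 34 mm wide, slightly dished, pivot in the middle of the face 55 mm above the bench, axis along y of the box. Over-centre spring: about 3.5 N at the press point tips it, past half way it snaps over and stays
- iso_rocker_on (a point): point on the face of the isolator rocker's on half (the half that stands up while off and bears a small raised dash), 17 mm from the pivot; 60 mm above the bench while off, about 53 mm when on. The half's end is 8 mm farther out. While off this half slopes 17 degrees, high at its end. Pressing straight down here throws the rocker on; the point goes down 7 mm. The point moves with the rocker
- extractor_box: control box of the dust extractor, fixed on the bench: long grey box 170 x 88 mm, 50 mm high, with a black rocker at its -x end (pivot 42 mm from the centre) and a round pressure gauge of 62 mm diameter, 12 mm high, at its +x end. Origin under its centre on the bench; x along its length, z up. A steel conduit leaves its +x side
- ext_rocker (a joint): rocker of the extractor's control box, rad: 0 = off (the half towards the box's -x end stands up), 0.4 = on (that half is down). Same kind as the isolator's: face 50 mm long, 28 mm wide, pivot 55 mm above the bench, 3 mm high bezel, about 3.5 N at the press point, snaps over past half way and stays
- ext_rocker_on (a point): point on the face of the extractor rocker's on half (the end away from the gauge), 17 mm from the pivot; 60 mm above the bench while off, about 53 mm when on. Pressing straight down here throws it on; the point goes down 7 mm. The point moves with the rocker
- sander: bench disc sander, fixed on the bench: green plinth 270 (x) x 340 (y) mm, 68 mm high, with motor, disc and a work table (top 170 mm high) on it, 286 mm high in all; origin under the centre of the plinth on the bench, -x = the side where disc and work table are, z up. The starter stands on a bracket on its -y side; the motor and disc guard begin about 115 mm beyond the centre line of the starter, the work table's edge and its lock knobs 85 mm beyond it
- disc: 200 mm sanding disc of the sander, 14 mm thick, upright; origin at its centre, 178 mm above the bench, face to the sander's -x. It does not turn in the simulation
- starter: the sander's starter: grey switch box with a top panel 142 (x) x 94 (y) mm, tilted 15 degrees down towards the sander's -x. Origin at the centre of the panel's face, about 90 mm above the bench; z = out of the panel (up, tilted 15 degrees), x = up the slope. The start button stands 34 mm up the slope (+x) from it, the stop button 34 mm down the slope (-x)
- start_top (a point): middle of the top of the start button: flat black cap of 31 mm diameter standing 14 mm out of the panel (10 mm out of its steel collar), the higher and smaller of the two buttons; z of the point = out of the button. It is pressed in along -z
- start (a joint): travel of the start button, m: 0 = out, 0.006 = fully in. Springs back when released; 1.5 N to begin, 5 N fully in
- stop_top (a point): top of the stop button: domed black mushroom head of 40 mm diameter, standing 27.5 mm out of the panel, the lower of the two on the slope, 68 mm from the start button. Not to be pressed
- stop (a joint): travel of the stop button, m: 0 = out, 0.006 = fully in; springs back
- glue: loose white glue jar, 60 mm diameter, 115 mm high, origin under its centre; to be left alone
- chisel: loose bevel-edge chisel lying on the bench, 253 mm long, 27 mm thick wooden handle towards its -x, blade towards +x; origin on the bench under its middle; to be left alone
- mallet: loose joiner's mallet lying on the bench, head 72 (x) x 125 (y) x 80 (z) mm, handle 24 x 30 mm, its axis 40 mm up, out to 260 mm along -x; origin on the bench under the middle of the head; to be left alone
Not all that is in view belongs to the job. What is shaped like the isolator but orange is not meant. Leave any yellow look-alike of the extractor_box alone.

How it is judged:
By the outcome, as a careful person would: the job done as asked, in the order asked, and still so for the second after the job is handed in, with the robot touching nothing.
It also fails if it takes over 48 s, if anything falls off the work surface, if the arm or the gripper's body presses on something with over 40 N, if the wrist force passes 120 N, or if a joint passes its speed limit or range.

### The arm

A 6-joint arm with a two-finger parallel gripper is mounted at the origin on the work surface. World frame = base frame: x ahead of the robot, y to its left, z up, the work surface at z = 0. Lengths are in m, angles in rad, forces in N, time in s.
With the tool pointing down it reaches from about 0.425 to 0.95 m from the base axis. Payload 3.5 kg.
Tool frame: the origin (TCP) lies midway between the tips of the shut fingers; the grasp point (between the pads) lies 19 mm behind it; z points along the fingers, y is the line along which they close (so a half turn about z gives the same grasp; the last joint's range is limited). The gripper opens to 85 mm and grips with 20 to 120 N. Pads are 22 mm wide; open, the fingers measure 114 mm over their backs; the gripper's body (76 mm by 85 mm) begins 54 mm behind the grasp point. The pads swing forward as they close: fully open they stand 13 mm farther back than shut.
Start: joints at [-1.26, 0.286, 1.577, -0, 1.279, -0.15], TCP at [0.3, -0.605, 0.231] pointing down, gripper open.
Joint ranges: [-2.77, 2.77], [-0.9, 2.22], [0.21, 2.48], [-1.53, 4.67], [0.24, 2.81], [-2.84, 2.84]. Speed limits (rad/s): [2.79, 2.79, 3.14, 3.14, 3.14, 3.14].

### API

Orientations are given as a unit quaternion [x, y, z, w].
In Python, from plant import ctrl, cams, order gives the robot as it stands.
- The arm moves only by the tool move_arm, never from a script. Its argument "plan" is one flat list of numbers, 7 for each row, row after row: the shift along the world's x, y, z in mm, then the turn, a rotation vector about the world's x, y, z in degrees, then the finger opening in mm, from 0 to 85.4. A call has 1 to 12 rows; each row shifts and turns the commanded pose from where the row before left it; what a row does not reach is not made up. A row lasts 1/10 s, in which the tool goes at most 50 mm and 8.59 degrees, less where a joint would pass 70% of its speed; a pose out of reach is approached as far as the arm can. A call is refused whole if a number of a shift passes 50 or a number of a turn 8.59, either way. A call with a gripper value outside its range is refused whole. The fingers move at their own pace and stop on an object; "newtons" is the grip in N (left out, the last holds). Time passes only in rows, so rows that do not move let the fingers close. It gives the time, the measured TCP pose, the force, the opening and the grip force at its end, in the units of the state.
- ctrl.get_state(): the state, without advancing time (a new reading comes with each control period).
- cams.read_camera(name): name is "scene" or "side" or "wrist"; returns a dict with "color" (420x560x3 uint8, red, green, blue), "fov_y" (degrees; the focal length in pixels is half the picture's height over the tangent of half this angle, whatever the lens; pixels are square), "cx", "cy" (the principal point, pixels), "k1" (the pictures are not rectified: a ray, as slopes to the right and down, at radius r is drawn at 1 + k1 r^2 times it, then the intrinsics apply), "origin" and "orientation" of the camera in the world; the wrist camera has in their place "T_tool_cam" (4x4, takes a point from camera to tool coordinates, whose origin is the TCP and whose axes are the flange's). Camera axes: x right, y up, looking along -z (the intrinsics and any distortion apply to the point x, -y, -z); pixel columns grow to the right and rows downward; lengths in m; the calibration is good to about 2 mm. A picture is of the moment at which its call begins: read the wrist's pose just before it. There is no depth.
- order.sign_off(): hands the job in; it is judged then, once.
The state is a dict: "time": time; "qpos": joint angles; "dq": joint speeds; "joint_efforts": joint torques, N m; "eef_pos": TCP position; "tcp_rot": TCP orientation; "contact_force": force on the tool from outside, world axes, zero at the start; "wrist_torque": the same for the moment, N m; "opening": opening from 0.0 (shut) to 1.0 (fully open); "finger_force": force on a finger pad.
Only numpy, scipy, OpenCV 4.12 (cv2) and the standard library are available. Lean on these libraries where they do the work, as an engineer would, in place of code of your own. Each camera call takes 0.05 s, during which the arm holds its last target. There are 200 camera calls.

## Working session

There is one attempt and no reset: what is moved stays moved. The work goes in short steps, Python scripts to look and compute and a tool call to move; the robot and the scene stay as the last step left them, time stands still between calls to the robot, and variables do not carry over. Pictures are saved under pics/ and viewed, at most 10 in all, crops included, and the job is handed in when it is done.

Besides the shell and the picture viewer there is one more tool, called after ">>>" as a command line: name --argument value ..., lists and objects as JSON in quotes. move_arm: Moves the arm, as the interface text tells. Its arguments: {"type":"object","properties":{"plan":{"type":"array","items":{"type":"number"}},"newtons":{"type":"number"}},"required":["plan"]}

```bash
mkdir -p pics; ls; cat > h.py <<'E'
import numpy as np, cv2
from scipy.spatial.transform import Rotation as R
from plant import ctrl, cams, order
def look(name, fn=None):
    s=ctrl.get_state(); c=cams.read_camera(name)
    if name=="wrist":
        T=np.eye(4); T[:3,:3]=R.from_quat(s["tcp_rot"]).as_matrix(); T[:3,3]=s["eef_pos"]
        T=T@np.array(c["T_tool_cam"])
    else:
        T=np.eye(4); o=np.array(c["orientation"]); T[:3,:3]=R.from_quat(o).as_matrix() if o.size==4 else o.reshape(3,3); T[:3,3]=c["origin"]
    c["T"]=T
    if fn: cv2.imwrite("pics/"+fn,c["color"][:,:,::-1])
    np.save("pics/cal_"+name+".npy",{k:c[k] for k in("fov_y","cx","cy","k1","T")},allow_pickle=True)
    return c
def load(name): return np.load("pics/cal_"+name+".npy",allow_pickle=True).item()
def ray(c,u,v):
    f=210/np.tan(np.radians(c["fov_y"])/2)
    K=np.array([[f,0,c["cx"]],[0,f,c["cy"]],[0,0,1.]])
    p=cv2.undistortPoints(np.array([[[u,v]]],float),K,np.array([c["k1"],0,0,0.]))[0,0]
    return c["T"][:3,3], c["T"][:3,:3]@np.array([p[0],-p[1],-1])
def onz(c,u,v,z):
    o,d=ray(c,u,v); return o+d*(z-o[2])/d[2]
def pix(c,P):
    f=210/np.tan(np.radians(c["fov_y"])/2)
    q=c["T"][:3,:3].T@(np.array(P)-c["T"][:3,3]); x,y=q[0]/-q[2],-q[1]/-q[2]
    k=1+c["k1"]*(x*x+y*y); return np.round([c["cx"]+f*x*k,c["cy"]+f*y*k],1)
E
python3 - <<'E'
from h import *
for n in("scene","side","wrist"):
    c=look(n,n+"0.png"); print(n,c["fov_y"],c["cx"],c["cy"],c["k1"],c["T"].round(3).tolist())
print(ctrl.get_state())
E
```

```text
pics
scene 45.41229584474374 273.25987122771534 204.46081122657668 -0.1293470736102768 [[-0.249, -0.686, 0.684, 1.515], [0.968, -0.189, 0.162, 0.161], [0.018, 0.703, 0.711, 1.148], [0.0, 0.0, 0.0, 1.0]]
side 46.57247587977419 281.54658263667824 207.68877546345442 -0.15281994792631803 [[0.722, 0.343, -0.601, -0.3], [-0.692, 0.363, -0.624, -0.929], [0.004, 0.866, 0.499, 0.809], [0.0, 0.0, 0.0, 1.0]]
wrist 64.23557590639525 284.0855676440998 208.77313179871226 -0.06997717772048224 [[0.445, 0.851, 0.28, 0.371], [-0.895, 0.424, 0.136, -0.569], [-0.002, -0.311, 0.95, 0.373], [0.0, 0.0, 0.0, 1.0]]
{'time': 0.15, 'qpos': array([-1.26000370e+00,  2.87005693e-01,  1.57783116e+00,  4.90564648e-06,
        1.27858662e+00, -1.49994858e-01]), 'dq': array([-1.30753898e-03, -2.83207105e-03, -3.37588976e-03, -5.58486168e-04,
        2.00077191e-03,  7.53275845e-05]), 'joint_efforts': array([ 1.75898942e-03, -4.06598210e+01, -2.93141949e+01, -1.31566767e-04,
        3.92823436e-03, -1.20749030e-05]), 'eef_pos': array([ 0.30001627, -0.60409964,  0.23024108]), 'tcp_rot': array([ 9.73576309e-01,  2.28360094e-01, -7.11778674e-05, -9.12639137e-04]), 'contact_force': array([-0.03672551, -0.83088197, -0.18725235]), 'wrist_torque': array([-0.00109654, -0.03094979,  0.00248512]), 'finger_force': 0.0, 'opening': 1.0046777550546264}
```

View pics/scene0.png

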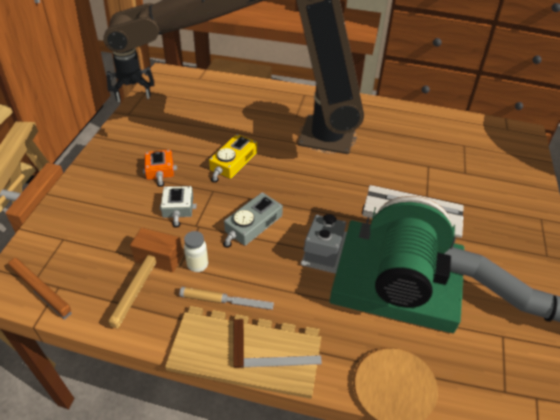

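View pics/side0.png

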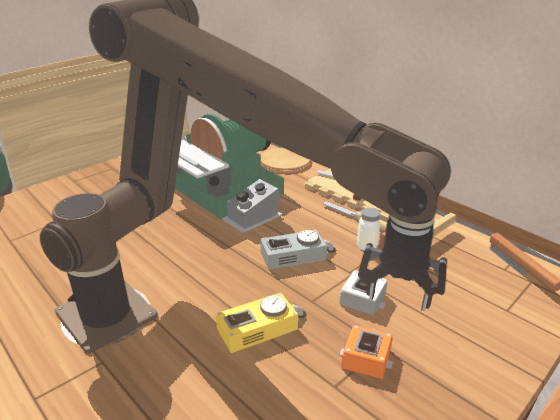

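The scene view shows the white-topped isolator at (177,200), the grey extractor box at (252,218) with its rocker at (268,204), and the starter at (325,235). The side view shows the starter buttons at about (242,196) and (260,187). The orange and yellow boxes are decoys.

```bash
python3 - <<'E'
from h import *
a=cv2.imread("pics/scene0.png"); b=cv2.imread("pics/side0.png")
def cr(i,x,y,w=66,h=50): return cv2.resize(i[y:y+h,x:x+w],(396,300),interpolation=cv2.INTER_CUBIC)
m=np.vstack([np.hstack([cr(a,145,175),cr(a,220,190)]),np.hstack([cr(a,292,205),cr(b,222,172)])])
cv2.imwrite("pics/crop0.png",m)
s=load("scene"); d=load("side")
for n,p,z in(("iso",(176,194),.055),("isocond",(176,218),.03),("ext gauge",(244,217),.062),("ext rock",(268,204),.055),("startA",(326,218),.1),("startB",(325,235),.1)): print(n,onz(s,*p,z).round(3))
for n,p,z in(("A",(242,196),.1),("B",(260,187),.1)): print(n,onz(d,*p,z).round(3))
E
```

```text
iso [ 0.5   -0.393  0.055]
isocond [ 0.575 -0.366  0.03 ]
ext gauge [ 0.544 -0.158  0.062]
ext rock [ 0.466 -0.104  0.055]
startA [0.52  0.081 0.1  ]
startB [0.585 0.09  0.1  ]
A [0.516 0.09  0.1  ]
B [0.595 0.097 0.1  ]
```

View pics/crop0.png

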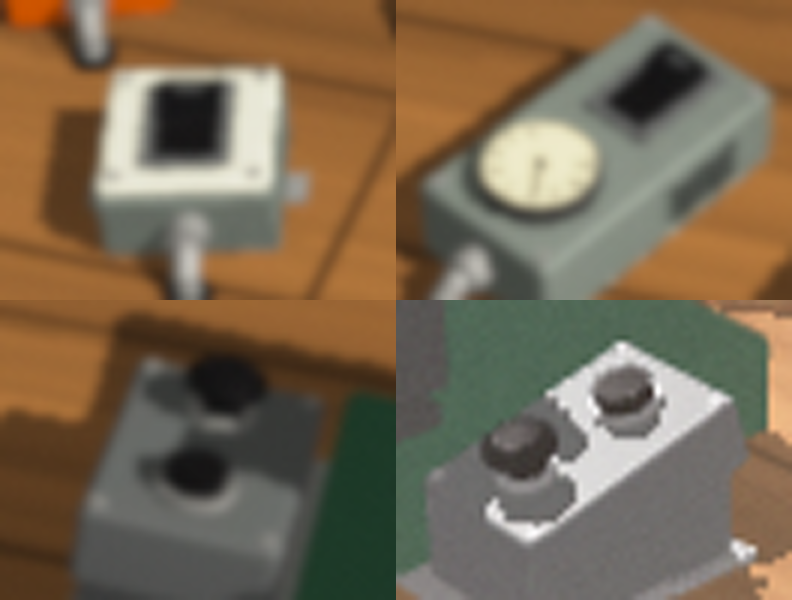

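The crops show:
- **Isolator:** bezel centre at scene (176,195), with the raised dash on the far end, towards the robot.
- **Extractor:** rocker at (268,204).
- **Start cap:** scene (325,233) and side (260,187).
- **Stop mushroom:** scene (330,218) and side (243,196).

```bash
python3 - <<'E'
from h import *
s=load("scene"); d=load("side")
def tri(a,b):
    o1,d1=ray(s,*a);o2,d2=ray(d,*b)
    t=np.linalg.lstsq(np.c_[d1,-d2],o2-o1,rcond=None)[0]
    p,q=o1+d1*t[0],o2+d2*t[1]; return ((p+q)/2).round(4),np.linalg.norm(p-q).round(4)
print("start",tri((324.8,233.3),(260.2,187)),"stop",tri((330,218),(242.7,196)))
for x,y in((110,68),(285,68),(280,195),(95,192),(187,122)): print(onz(s,145+x/6,175+y/6,.051).round(4))
print("ext")
for x,y,z in((541,165,.062),(658,85,.055),(650,15,.05),(772,95,.05)): print(onz(s,220+(x-396)/6,190+y/6,z).round(4))
w=load("wrist");print(R.from_quat(ctrl.get_state()["tcp_rot"]).as_matrix().round(3)); print(pix(w,[.49,-.39,.055]))
E
```

```text
start (array([0.5863, 0.0881, 0.1072]), np.float64(0.0028)) stop (array([0.5179, 0.0916, 0.0996]), np.float64(0.003))
[ 0.4746 -0.4478  0.051 ]
[ 0.4499 -0.3577  0.051 ]
[ 0.539  -0.3264  0.051 ]
[ 0.5622 -0.4185  0.051 ]
[ 0.502  -0.3924  0.051 ]
ext
[ 0.5463 -0.1565  0.062 ]
[ 0.4706 -0.1171  0.055 ]
[ 0.4171 -0.136   0.05  ]
[ 0.4572 -0.0603  0.05  ]
[[ 0.896  0.445 -0.001]
 [ 0.445 -0.896  0.002]
 [ 0.    -0.002 -1.   ]]
[ 153.2 -130.5]
```

>>> move_arm --plan '[10,10,0,0,0,0,0,30,30,-5,0,0,0,0,35,35,-10,0,0,0,0,35,35,-15,0,0,0,0,30,35,-15,0,0,0,0,25,30,-10,0,0,0,0,10,15,0,0,0,0,0,0,0,0,0,0,0,0,0,0,0,0,0,0,0]'

```text
time: 1.05
eef_pos: [0.4738, -0.4166, 0.1778]
tcp_rot: [0.974, 0.229, 0.0, 0.001]
contact_force: [-0.3, -0.4, -0.1]
opening: 0.001
finger_force: 0.0
```

```bash
python3 - <<'E'
from h import *
c=look("wrist","w1.png"); print(ctrl.get_state()["eef_pos"],ctrl.get_state()["opening"],pix(c,[.502,-.392,.051]))
E
```

```text
[ 0.47342631 -0.41726163  0.17791384] -0.001015688557140238 [272.1 154.9]
```

View pics/w1.png

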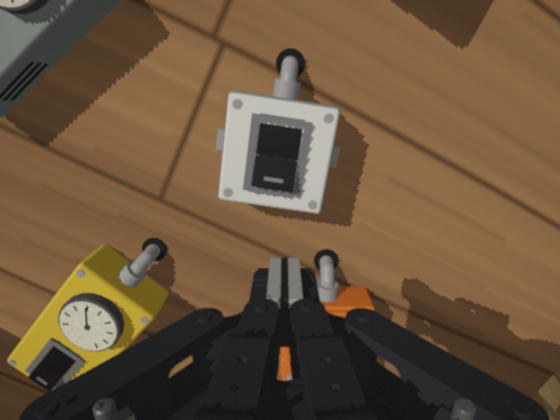

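The wrist view shows the isolator plate screws at (237,104), (329,118), (312,206) and (228,193). The bezel centre is near (277,154), and the dash marking the on half is at (272,180).

```bash
python3 - <<'E'
from h import *
c=load("wrist")
P=np.array([onz(c,*p,.052) for p in((237,104),(329,118),(312,206),(228,193))])
ctr=P.mean(0); x=(P[0]+P[1]-P[2]-P[3])[:2]; x/=np.linalg.norm(x)
print(ctr,x,np.degrees(np.arctan2(x[1],x[0])))
on=ctr[:2]-.017*x; print("on",on,"dash",onz(c,272,180,.06),pix(c,[*on,.06]))
t=ctrl.get_state()["eef_pos"]; print("d mm",(on-t[:2])*1e3, t[2])
E
```

```text
[ 0.50228508 -0.39582251  0.052     ] [0.95225583 0.30530123] 17.776287604569884
on [ 0.48609673 -0.40101263] dash [ 0.48527605 -0.40034767  0.06      ] [273.2 179.5]
d mm [12.67041576 16.2489921 ] 0.17791384151084816
```

>>> move_arm --plan '[13,16,-35,0,0,0,0,0,0,-40,0,0,0,0,0,0,-25,0,0,0,0,0,0,-8,0,0,0,0,0,0,0,0,0,0,0,0,0,0,0,0,0,0]'

```text
time: 1.7
eef_pos: [0.4871, -0.402, 0.0709]
tcp_rot: [0.974, 0.228, 0.001, 0.001]
contact_force: [0.7, 0.1, -0.2]
opening: -0.003
finger_force: 0.0
```

>>> move_arm --plan '[0,0,-5,0,0,0,0,0,0,-4,0,0,0,0,0,0,-4,0,0,0,0,0,0,-3,0,0,0,0,0,0,0,0,0,0,0,0,0,0,0,0,0,0]'

```text
time: 2.3
eef_pos: [0.4869, -0.4003, 0.054]
tcp_rot: [0.974, 0.229, 0.0, 0.0]
contact_force: [-1.9, 1.0, 5.1]
opening: 0.0
finger_force: 2.6
```

>>> move_arm --plan '[0,0,15,0,0,0,0,0,0,40,0,0,0,0,-5,-5,40,0,0,0,0,-5,-10,30,0,0,0,0,0,0,0,0,0,0,0,0,0,0,0,0,0,0]'

```text
time: 2.9
eef_pos: [0.4769, -0.4154, 0.1793]
tcp_rot: [0.974, 0.228, 0.001, 0.001]
contact_force: [0.0, 0.6, -1.2]
opening: 0.001
finger_force: 0.0
```

```bash
python3 - <<'E'
from h import *
c=look("wrist"); u,v=pix(c,[.5023,-.3958,.055]).astype(int)
cv2.imwrite("pics/w2.png",cv2.resize(c["color"][v-50:v+50,u-60:u+60,::-1],None,fx=3,fy=3)); print(u,v)
E
```

```text
275 161
```

View pics/w2.png

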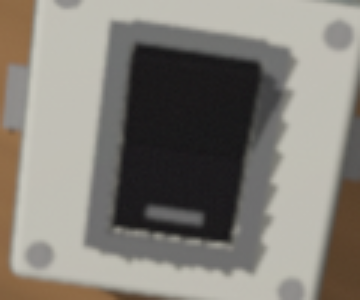

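The off half now stands up and casts a shadow on the right, and the dash half is down, so the isolator is on. Next is the extractor.

>>> move_arm --plan '[0,15,0,0,0,-4,0,-5,35,0,0,0,-7,0,-5,40,0,0,0,-7,0,-5,40,0,0,0,-7,0,-5,40,0,0,0,-7,0,-5,40,0,0,0,-7,0,-5,40,0,0,0,-7,0,-5,35,0,0,0,-7,0,-5,25,0,0,0,0,0,0,7,0,0,0,0,0,0,0,0,0,0,0,0,0,0,0,0,0,0,0]'

```text
time: 4.15
eef_pos: [0.4366, -0.0985, 0.1773]
tcp_rot: [0.973, -0.23, -0.001, 0.0]
contact_force: [0.2, -1.2, -0.1]
opening: -0.003
finger_force: 0.0
```

```bash
python3 - <<'E'
from h import *
c=look("wrist","w3.png"); print(ctrl.get_state()["eef_pos"],pix(c,[.4706,-.117,.055]))
E
```

```text
[ 0.43674435 -0.09880398  0.17752557] [284.6 153. ]
```

View pics/w3.png

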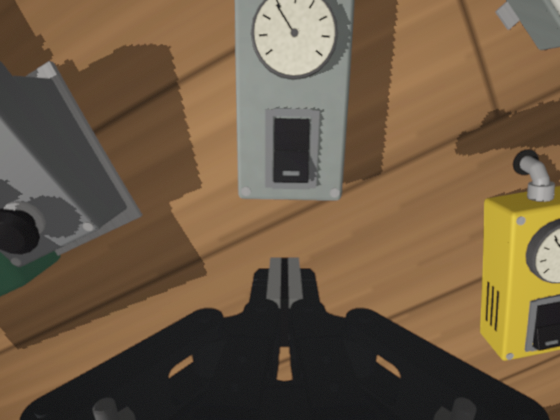

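The extractor's bezel centre is at about (292,148), the dash at (291,173) and the gauge centre at (294,33).

```bash
python3 - <<'E'
from h import *
c=load("wrist")
g=onz(c,294,33,.062); r=onz(c,292,148,.053); x=(g-r)[:2]; print(np.linalg.norm(x)); x/=np.linalg.norm(x)
on=r[:2]-.017*x; d=onz(c,291,173,.06)
print(r,"on",on,"dash",d,x); t=ctrl.get_state()["eef_pos"]; print((on-t[:2])*1e3,(d[:2]-t[:2])*1e3)
E
```

```text
0.08257210258335738
[ 0.47128732 -0.12391665  0.053     ] on [ 0.45614497 -0.11618948] dash [ 0.45486763 -0.11478144  0.06      ] [ 0.89072658 -0.45453951]
[ 19.4006139  -17.38549771] [ 18.12327856 -15.97745422]
```

>>> move_arm --plan '[19,-17,-34,0,0,0,0,0,0,-40,0,0,0,0,0,0,-25,0,0,0,0,0,0,-8,0,0,0,0,0,0,0,0,0,0,0,0,0,0,0,0,0,0]'

```text
time: 4.8
eef_pos: [0.4567, -0.116, 0.0722]
tcp_rot: [0.973, -0.23, 0.001, 0.0]
contact_force: [-0.3, -0.3, 0.4]
opening: -0.0
finger_force: 0.0
```

>>> move_arm --plan '[0,0,-5,0,0,0,0,0,0,-4,0,0,0,0,0,0,-4,0,0,0,0,0,0,-3,0,0,0,0,0,0,0,0,0,0,0,0,0,0,0,0,0,0]'

```text
time: 5.4
eef_pos: [0.4556, -0.115, 0.0548]
tcp_rot: [0.973, -0.23, -0.0, -0.0]
contact_force: [-0.0, -0.0, -0.2]
opening: -0.001
finger_force: 0.0
```

>>> move_arm --plan '[0,0,15,0,0,0,0,0,0,40,0,0,0,0,-9,7,40,0,0,0,0,-10,10,28,0,0,0,0,0,0,0,0,0,0,0,0,0,0,0,0,0,0]'

```text
time: 6.0
eef_pos: [0.4369, -0.0981, 0.1784]
tcp_rot: [0.973, -0.23, 0.001, 0.0]
contact_force: [-0.2, -0.5, -0.3]
opening: 0.0
finger_force: 0.0
```

```bash
python3 - <<'E'
from h import *
c=look("wrist"); a=cv2.imread("pics/w3.png"); u,v=pix(c,[.4713,-.1239,.055]).astype(int)
f=lambda i,u,v:cv2.resize(i[v-50:v+50,u-60:u+60],None,fx=3,fy=3)
cv2.imwrite("pics/w4.png",np.hstack([f(a,292,148),f(c["color"][:,:,::-1],u,v)])); print(u,v)
E
```

```text
292 148
```

View pics/w4.png

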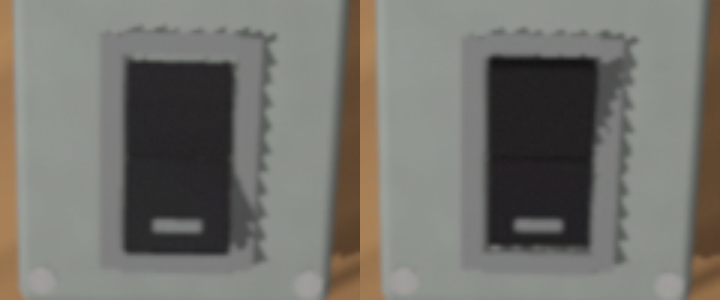

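The shadow moved to the gauge end, so the extractor rocker is on. Next is the starter.

>>> move_arm --plan '[5,10,15,0,0,4,0,12,30,20,0,0,7,0,15,35,15,0,0,7,0,15,35,0,0,0,6,0,15,35,0,0,0,0,0,15,25,0,0,-5,0,0,12,12,0,0,-5,0,0,5,4,0,0,-5,0,0,0,0,0,0,0,0,0,0,0,0,0,0,0,0]'

```text
time: 7.05
eef_pos: [0.5299, 0.0877, 0.2261]
tcp_rot: [0.991, -0.023, 0.128, -0.003]
contact_force: [0.9, -0.3, -0.5]
opening: -0.0
finger_force: 0.0
```

```bash
python3 - <<'E'
from h import *
c=look("wrist","w5.png"); print(ctrl.get_state()["eef_pos"],R.from_quat(ctrl.get_state()["tcp_rot"]).as_matrix().round(3),pix(c,[.586,.088,.107]),pix(c,[.518,.0916,.1]))
E
```

```text
[0.53040796 0.08746421 0.22672356] [[ 0.966 -0.044  0.256]
 [-0.046 -0.999 -0.   ]
 [ 0.255 -0.011 -0.967]] [281.8 169.5] [281.2 249.6]
```

View pics/w5.png

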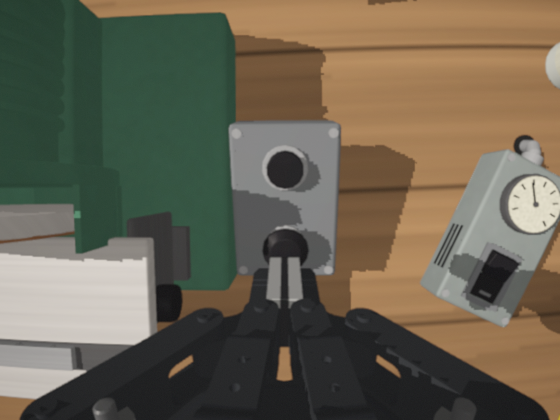

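The start cap is at (286,168), aligned with the tool. The stop mushroom is below it at (286,245).

```bash
python3 - <<'E'
from h import *
w=load("wrist"); s=load("scene"); d=load("side")
L=[ray(w,286,168),ray(s,324.8,233.3),ray(d,260.2,187)]
A=0;b=0
for o,v in L:
    v=v/np.linalg.norm(v); M=np.eye(3)-np.outer(v,v); A=A+M; b=b+M@o
P=np.linalg.solve(A,b); print(P, pix(w,P),pix(s,P),pix(d,P))
st=ctrl.get_state(); Rm=R.from_quat(st["tcp_rot"]).as_matrix()
for z in(.107,.112): 
    p=onz(w,286,168,z); e=Rm.T@(p-st["eef_pos"]); print(p,"tool",e*1e3)
E
```

```text
[0.58640332 0.08665459 0.10760753] [283.4 168.9] [323.8 233.4] [260.1 186.8]
[0.58708991 0.08446193 0.107     ] tool [ 24.30321746   1.85663485 130.23630175]
[0.58677942 0.08444888 0.112     ] tool [ 25.28086479   1.82608774 125.32306979]
```

>>> move_arm --plan '[14,-2,4,0,0,0,0,10,-1,2,0,0,0,0,7,0,-26,0,0,0,0,10,0,-38,0,0,0,0,8,0,-30,0,0,0,0,2,0,-9,0,0,0,0,0,0,0,0,0,0,0,0,0,0,0,0,0,0]'

```text
time: 7.9
eef_pos: [0.5827, 0.0847, 0.1324]
tcp_rot: [0.991, -0.023, 0.131, -0.003]
contact_force: [-0.0, -0.2, 0.5]
opening: -0.003
finger_force: 0.0
```

```bash
python3 - <<'E'
from h import *
st=ctrl.get_state(); Rm=R.from_quat(st["tcp_rot"]).as_matrix()
for z in(.107,.112): print(st["eef_pos"],Rm.T@(np.array([.587,.0845,z])-st["eef_pos"])*1e3)
c=look("wrist","w6.png")
E
```

```text
[0.58267076 0.08470465 0.13239151] [-2.42675404  0.31217732 25.64227802]
[0.58267076 0.08470465 0.13239151] [-1.12487507  0.25339781 20.81509912]
```

View pics/w6.png

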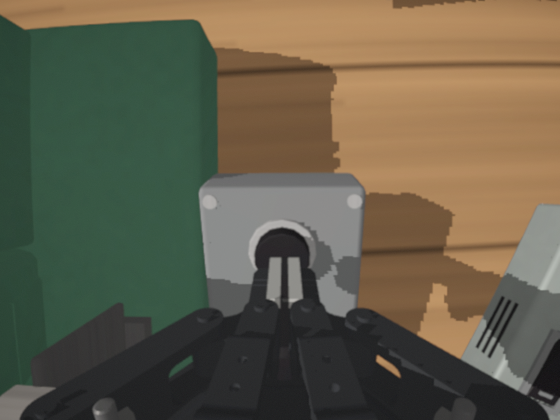

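The collar is centred at about (281,248), directly ahead of the fingertips at (284,265). I'll go in along the button's axis.

>>> move_arm --plan '[1,0,-7,0,0,0,0,1,0,-6,0,0,0,0,1,0,-4,0,0,0,0,0.5,0,-3,0,0,0,0,0,0,0,0,0,0,0,0,0,0,0,0,0,0]'

```text
time: 8.55
eef_pos: [0.585, 0.085, 0.111]
tcp_rot: [0.991, -0.022, 0.13, -0.003]
contact_force: [-1.7, -0.4, 1.8]
opening: -0.004
finger_force: 1.0
```

>>> move_arm --plan '[0.5,0,-2,0,0,0,0,0.5,0,-2,0,0,0,0,0,0,0,0,0,0,0]'

```text
time: 8.85
eef_pos: [0.5862, 0.0849, 0.107]
tcp_rot: [0.991, -0.022, 0.13, -0.003]
contact_force: [-3.2, -0.6, 3.4]
opening: -0.001
finger_force: 2.2
```

>>> move_arm --plan '[0.5,0,-2,0,0,0,0,0.3,0,-1,0,0,0,0,0,0,0,0,0,0,0]'

```text
time: 9.15
eef_pos: [0.5866, 0.0849, 0.1061]
tcp_rot: [0.991, -0.022, 0.129, -0.003]
contact_force: [-13.1, -1.0, 16.7]
opening: -0.002
finger_force: 9.7
```

The force jumped to about 20 N, so the button has bottomed out. I'll release it and retreat along the axis.

>>> move_arm --plan '[-1,0,3,0,0,0,0,-2,0,8,0,0,0,0,-8,0,30,0,0,0,0,-10,0,38,0,0,0,0,-10,0,38,0,0,0,0,-10,-20,20,0,0,0,0,-15,-30,0,0,0,0,0,-10,-30,0,0,0,0,0,0,-20,0,0,0,0,0,0,0,0,0,0,0,0,0,0,0,0,0,0,0]'

```text
time: 10.25
eef_pos: [0.5209, -0.0152, 0.2408]
tcp_rot: [0.991, -0.023, 0.131, -0.003]
contact_force: [0.3, 0.1, 0.9]
opening: -0.001
finger_force: 0.0
```

```bash
python3 - <<'E'
from h import *
c=look("scene"); a=cv2.imread("pics/scene0.png"); b=c["color"][:,:,::-1]
f=lambda i:cv2.resize(i[140:300,100:360],None,fx=3,fy=1.85*3/1.85)[:,:780]
cv2.imwrite("pics/s2.png",f(b)); print(ctrl.get_state()["eef_pos"],ctrl.get_state()["contact_force"])
E
```

```text
[ 0.52097132 -0.01468112  0.24070517] [ 0.22315287 -0.48425439 -0.35382582]
```

View pics/s2.png

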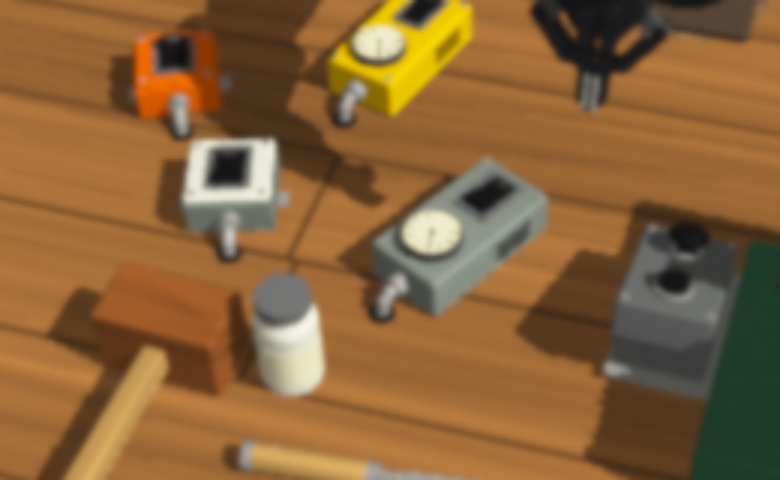

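The gripper at (595,80) is clear of everything. The glue jar, mallet and chisel haven't moved, and the start cap at (675,280) is back out.

```bash
python3 -c "
from plant import order
print(order.sign_off())"
```

```text
the job is handed in; nothing more can be done
None
```

I switched the isolator on, then the extractor, then pressed the sander's start button fully in and released it. The arm finished clear at about 10 s, and the job is handed in; sign-off returned no verdict.

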